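Shut the microcentrifuge and start the spin

ROBOT

A 6-joint arm with a two-finger parallel gripper is mounted at the origin on the work surface. World frame = base frame: x ahead of the robot, y to its left, z up, the work surface at z = 0. Lengths are in mm, angles in rad, forces in N, time in s.
With the tool pointing down it reaches from about 350 to 875 mm from the base axis. Payload 4.2 kg.
Tool frame: the origin (TCP) lies on the mounting face of the last link; the fingertips stand 173 mm ahead of it and the grasp point (between the pads) lies 155 mm ahead of it (tcp_to_grasp is the distance from the TCP to the grasp point, in mm); z points along the fingers, y is the direction in which the jaws open and shut (so a half turn about z gives the same grasp; the last joint's range is limited). The gripper opens to 85 mm and grips with 20 to 120 N. Pads are 22 mm wide; open, the fingers measure 114 mm over their backs; the gripper's body (76 mm by 85 mm) begins 54 mm behind the grasp point. The pads swing forward as they close: fully open they stand 13 mm farther back than shut.
Start: joints at [1.452, 0.385, 0.008, 0, -1.194, -0.259], TCP at [230.515, 580.916, 404.712] pointing down, gripper open.
Joint ranges: [-3.14, 3.14], [-1.21, 2.06], [-1.07, 1.41], [-3.16, 2.05], [-2.99, -0.16], [-3.1, 3.1]. Speed limits (rad/s): [2.79, 2.79, 3.14, 3.14, 3.14, 3.14].

INTERFACE

Orientations are given as a unit quaternion [x, y, z, w].
In Python, from bench import * gives the robot as it stands. The module is installed in compiled form; this text tells all that it offers.
- The arm moves only by the tool apply_moves, never from a script. Its arguments are lists of equal length, an entry for each row: "fingers": the closure, from 0 (fully open) to 1 (shut); "dp": the shift along the world's x, y, z in cm, a list of three; "yaw": the turn about the world's z in degrees. A call has 1 to 10 rows; each row is the pose to reach, as a shift and turn from the pose measured when the call began; what a row does not reach only later rows make up. A row lasts 1/10 s, in which the tool goes at most 50 mm and 8.59 degrees, less where a joint would pass 70% of its speed; a pose out of reach is approached as far as the arm can. A call with a gripper value outside its range is refused whole. The fingers move at their own pace and stop on an object; the grip force is fixed at half the most. Time passes only in rows, so rows that repeat a pose let the fingers close. It gives the time, the measured TCP pose, the force and the opening at its end, in the units of the state.
- read_state(): the state, without advancing time (a new reading comes with each control period).
- get_image(name): name is "side" or "top"; returns a dict with "color" (420x560x3 uint8, blue, green, red), "mtx" (3x3 intrinsics, pixels), "k1" (the pictures are not rectified: a ray, as slopes to the right and down, at radius r is drawn at 1 + k1 r^2 times it, then the intrinsics apply), "camera_from_world" (4x4, takes a point from world to camera coordinates). Camera axes: x right, y down, z forward; pixel columns grow to the right and rows downward; lengths in mm; the calibration is good to about 2 mm. A picture is of the moment at which its call begins. There is no depth.
- job_done(): hands the job in, once; it reports no verdict.
The state is a dict: "clock": time; "joints": joint angles; "joint_vel": joint speeds; "joint_efforts": joint torques, N m; "position": TCP position; "ee_rot": TCP orientation; "contact_force": force on the tool from outside, world axes, zero at the start; "wrist_torque": the same for the moment, N m; "gripper_width": finger opening in mm.
Only numpy, scipy, OpenCV 4.12 (cv2) and the standard library are available. Lean on these libraries where they do the work, as an engineer would, in place of code of your own. Each camera call takes 0.05 s, during which the arm holds its last target. There are 200 camera calls.

TASK

The bench centrifuge is loaded and its lid has been left up. Lower the lid gently, without letting it slam, until it is fully shut, then press the round start key on the right of its front panel all the way in and let it go, leaving the lid shut. Leave the tube rack, the tip box and the beaker beside it where they stand.

Things in the scene. Friction and masses are not known exactly. Their poses are not given: they have to be found in the camera images.
- centrifuge: Ivory bench microcentrifuge, fixed, 250 mm deep (x), 200 wide (y), deck 135 mm high with bowl and rotor. Origin: centre of its underside. x points from its front (control panel) to its back (hinge), z up. The panel is the front 75 mm of the top and slopes from 105 mm height at the front edge to 135; seen from the front: dark display left, flat grey keys, round start key right.
- lid (a joint): Lid angle, rad: 0 = fully shut, level over the deck; grows as it opens; 1.57 = upright; stop at 1.6. Starts at 1.0 to 1.5. Stiff friction hinge: the lid stays wherever it is left, has no spring or catch to overcome, and needs 1 to 5 N of push near its front edge all the way down. Gently: front edge slower than about 0.4 m/s.
- lid_hinge (a point): Point on the lid's hinge line, middle of the lid's width, at the lid's lower back edge; fixed, 137.5 mm above the bench and 112 mm behind the centrifuge's origin. The hinge line runs along the centrifuge's y.
- lid_front (a point): Where to push: on the lid's outer (upper) face, mid-width, 20 mm from its front edge; 142 mm from the hinge along the lid, 22 mm out of it. Lid: dark grey slab 162 mm deep, 196 wide, 22 thick; a 70 mm wide finger lip sticks 12 mm out of its front edge, 8 mm below the outer face. Site x: front edge to hinge, z out of the outer face. Shut: face level, 159.5 mm high; open: edge up to 0.32 m high.
- start_key_top (a point): Centre of the top of the round grey start key, 30 mm across, standing 10 mm off the sloping panel. Its z points out of the panel, 0.38 rad (22 deg) from vertical towards the centrifuge's front. Spring key: 2 N to begin, 5 N fully in, 5 mm travel; comes back by itself. It can be pressed straight down.
- start_key (a joint): Travel of the start key in m: 0 = out, 0.005 = fully in.
- tube_rack: White microtube rack, 75 x 115 mm, 50 mm high with its tubes, loose, beside the centrifuge; to be left alone. Origin: centre of its underside.
- tip_box: Shut pipette tip box, white with a translucent blue-grey top, 82 x 120 mm, 78 mm high, loose, beside the centrifuge; to be left alone. Origin: centre of its underside.
- beaker: Empty translucent plastic beaker, 70 mm across, 95 mm high, loose, beside the centrifuge; to be left alone. Origin: centre of its underside.

How it is judged (in metres and radians):
On the way, in this order (a step that is already met when the one before it is completed fails the run):
1. the lid is fully shut (within 0.025 rad) (value of joint lid below 0.025 rad), for 0.2 s.
2. with the lid still shut, the start key is pressed in (beyond 3.5 of its 5 mm) (value of joint start_key above 0.0035 m and value of joint lid below 0.025 rad), for 0.05 s.
At the end, for the whole second after the job is handed in: The lid is fully shut (within 0.025 rad, about 4 mm at its front edge) and the start key, pressed after that, is out again (within 1 mm) (value of joint lid below 0.025 rad and value of joint start_key below 0.001 m); the robot touches nothing.
It fails at once if the lid is slammed (it turns shut faster than 3 rad/s, 0.5 m/s at its front edge) (velocity of joint lid below -3 rad/s).
It fails at once if the tube rack is moved by more than 20 mm or tipped (distance of tube_rack from where it was at the start of the episode above 0.02 m or angle between tube_rack's own z axis and vertical above 0.3 rad).
It fails at once if the tip box is moved by more than 20 mm or tipped (distance of tip_box from where it was at the start of the episode above 0.02 m or angle between tip_box's own z axis and vertical above 0.3 rad).
It fails at once if the beaker is moved by more than 20 mm or tipped (distance of beaker from where it was at the start of the episode above 0.02 m or angle between beaker's own z axis and vertical above 0.3 rad).
It also fails if it takes over 40 s, if anything falls off the work surface, if the arm or the gripper's body presses on something with over 40 N, if the wrist force passes 120 N, or if a joint passes its speed limit or range.

## Working session

There is one attempt and no reset: what is moved stays moved. The work goes in short steps, Python scripts to look and compute and a tool call to move; the robot and the scene stay as the last step left them, time stands still between calls to the robot, and variables do not carry over. Pictures are saved under pics/ and viewed, about 8 in all and at most 12, crops included, and the job is handed in when it is done.

Besides the shell and the picture viewer there is one more tool, called after "Call:" as name(argument=value, ...), one argument or row to a line, values as JSON. apply_moves: Moves the arm, as the interface text tells. Its arguments: {"type":"object","properties":{"fingers":{"type":"array","items":{"type":"number"}},"dp":{"type":"array","items":{"type":"array","items":{"type":"number"}}},"yaw":{"type":"array","items":{"type":"number"}}},"required":["fingers","dp","yaw"]}

```bash
mkdir -p pics; cat > h.py <<'E'
from bench import *
import numpy as np, cv2
def ray(im,u,v):
    K=im["mtx"];K=np.array(K);d=np.array([im["k1"],0,0,0,0.])
    p=cv2.undistortPoints(np.array([[[u,v]]],float),K,d)[0,0]
    T=np.array(im["camera_from_world"]);R=T[:3,:3];c=-R.T@T[:3,3]
    r=R.T@np.array([p[0],p[1],1]);return c,r/np.linalg.norm(r)
def onz(im,u,v,z):
    c,r=ray(im,u,v);return c+r*(z-c[2])/r[2]
def proj(im,P):
    T=np.array(im["camera_from_world"])
    return cv2.projectPoints(np.array(P,float).reshape(-1,3),cv2.Rodrigues(T[:3,:3])[0],T[:3,3],np.array(im["mtx"]),np.array([im["k1"],0,0,0,0.]))[0][:,0]
E
python3 - <<'E'
from h import *
import pickle
ims={n:get_image(n) for n in("side","top")}
pickle.dump(ims,open("i0.pkl","wb"))
for n in ims:
    cv2.imwrite(f"pics/{n}0.png",cv2.resize(ims[n]["color"],(784,588)))
    T=ims[n]["camera_from_world"];T=np.array(T);print(n,-T[:3,:3].T@T[:3,3],T[:3,:3].round(2).tolist())
print(read_state())
E
```

```text
side [522.93922346 548.43363928 632.30503097] [[-0.99, -0.12, -0.02], [-0.07, 0.7, -0.71], [0.1, -0.7, -0.71]]
top [ 437.20369455   62.04852566 1072.33291808] [[-0.02, -1.0, 0.0], [-0.99, 0.02, -0.16], [0.16, -0.01, -0.99]]
{'clock': 0.1, 'joints': array([ 1.45159989e+00,  3.85465027e-01,  6.78688355e-03, -4.34439668e-04,
       -1.19399480e+00, -2.58623973e-01]), 'joint_vel': array([-0.00059438, -0.00124289,  0.00289087,  0.00095317, -0.00011611,
        0.00092567]), 'joint_efforts': array([-3.39845246e-04, -3.93318236e+01,  1.88928723e+01,  4.19802055e+00,
       -2.59252636e-03,  6.24412607e-06]), 'position': array([230.44710808, 580.77247237, 403.74911307]), 'ee_rot': array([ 9.82193969e-01, -1.87867202e-01, -1.36055532e-04,  9.50092844e-04]), 'contact_force': array([-0.27533383, -0.03808568,  0.95331198]), 'wrist_torque': array([-0.02191753,  0.02624311, -0.01350381]), 'gripper_width': 85.46858431902182}
```

View pics/side0.png

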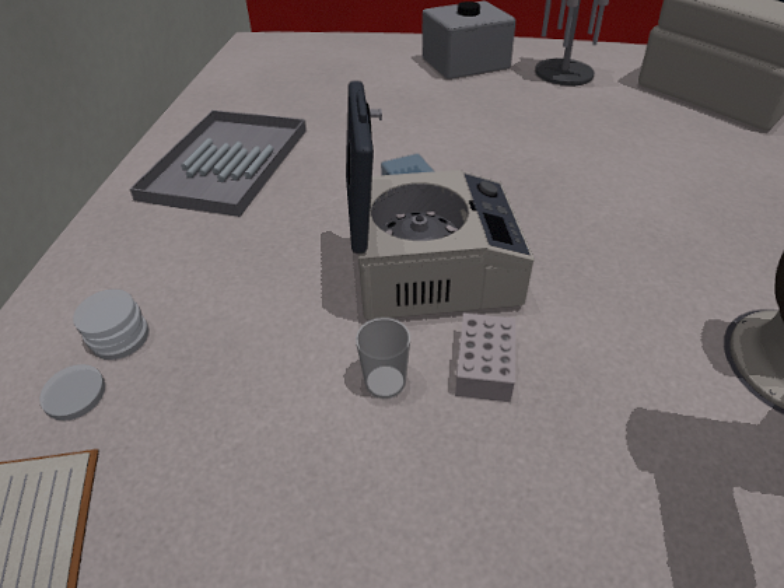

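View pics/top0.png

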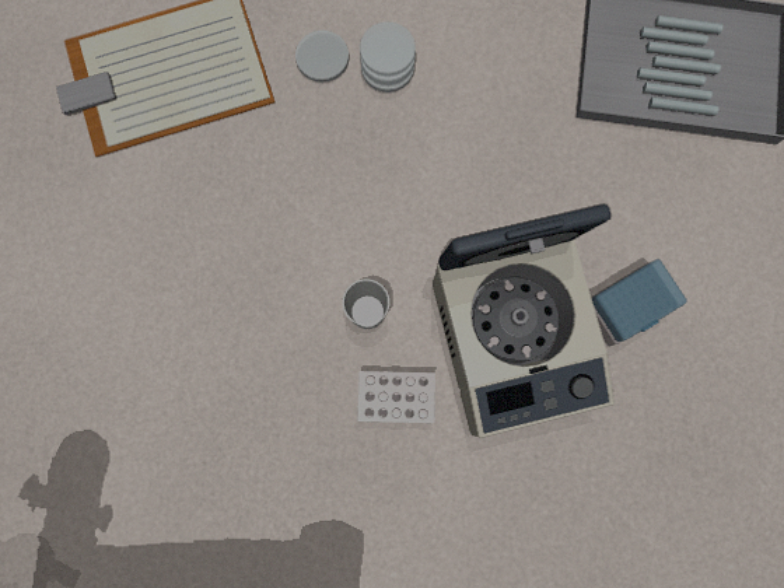

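The side view shows the lid near upright (edge at x≈350–365, y 85–245) and the start key at (488,188). The top view shows the key at (581,386), the panel's front corners at about (477,434) and (612,404), the beaker at (367,303), the rack at (397,395) and the tip box at (640,300).

```bash
python3 - <<'E'
from h import *
import pickle
ims=pickle.load(open("i0.pkl","rb"));t,s=ims["top"],ims["side"]
a=cv2.resize(t["color"][130:320,300:500],(800,760),interpolation=cv2.INTER_CUBIC)[:600]
cv2.imwrite("pics/tc.png",a)
b=cv2.resize(s["color"][45:235,230:390],None,fx=3.15,fy=3.15,interpolation=cv2.INTER_CUBIC)
cv2.imwrite("pics/sc.png",b)
k=onz(t,581/1.4,386/1.4,129);print("key",k,proj(s,k)*1.4)
fl=onz(t,477/1.4,434/1.4,105);fr=onz(t,612/1.4,404/1.4,105);print(fl,fr,np.linalg.norm(fl-fr),np.degrees(np.arctan2(*(fl-fr)[[1,0]])))
E
```

```text
key [ 473.99168566 -207.92168413  129.        ] [[488.08761431 187.33212103]]
[410.74038447 -64.61805693 105.        ] [ 448.81459075 -257.25640878  105.        ] 196.36491485965627 101.1801890552401
```

View pics/tc.png

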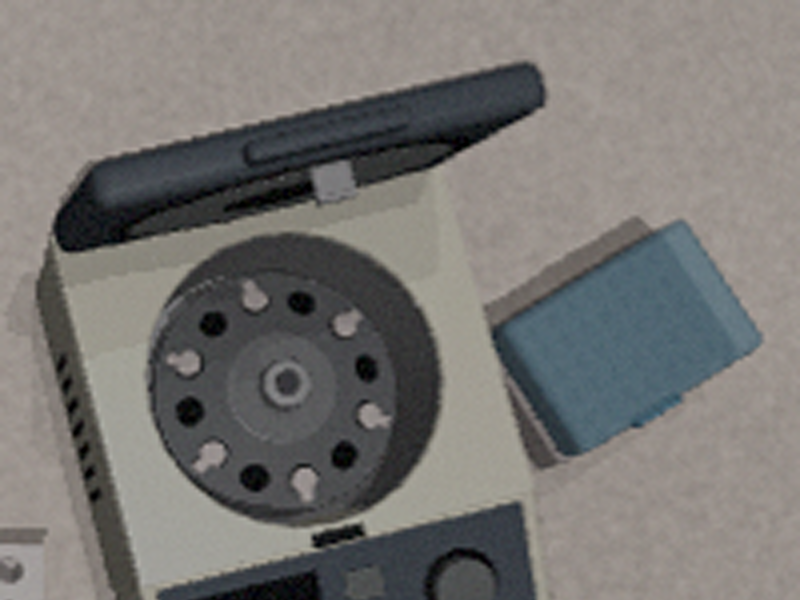

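View pics/sc.png

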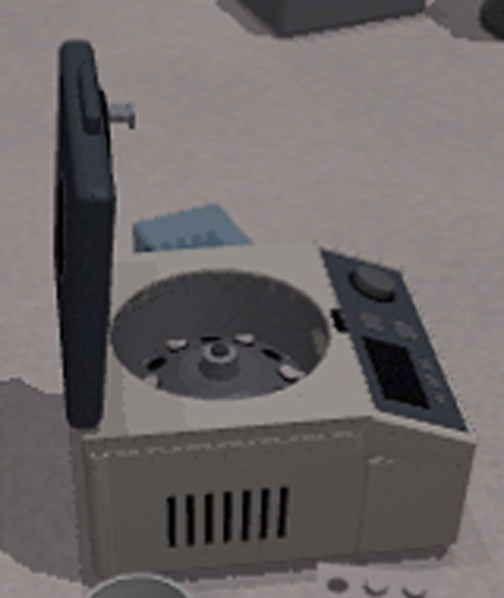

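```bash
python3 - <<'E'
from h import *
import pickle
ims=pickle.load(open("i0.pkl","rb"));t,s=ims["top"],ims["side"]
def tri(a,b):
    c1,d1=ray(t,*a);c2,d2=ray(s,*b)
    q=np.linalg.lstsq(np.c_[d1,-d2],c2-c1,rcond=None)[0]
    p,r=c1+q[0]*d1,c2+q[1]*d2;return (p+r)/2,np.linalg.norm(p-r)
T=lambda x,y:(300+x/4,130+y/4); S=lambda x,y:(230+x/3.15,45+y/3.15)
print("key",tri(T(463,578),S(375,280)))
print("outer front left",tri(T(95,163),S(75,193)))
print("outer front right",tri(T(540,66),S(62,45)))
print("inner front left",tri(T(110,215),S(111,197)))
fl,fr=np.array([410.7,-64.6]),np.array([448.8,-257.3])
for yw in (11.2,12.5,13.5):
  y=np.radians(yw);ex=np.array([np.cos(y),np.sin(y)]);ey=np.array([-ex[1],ex[0]])
  o=(fl+fr)/2+125*ex;h=o+112*ex;print(yw,"o",o,"hinge",h, "key local",ex@(np.array([474,-208])-o),ey@(np.array([474,-208])-o))
  for X,Y,Z in((-125,100,0),(125,100,0),(-125,100,105),(-50,100,135),(-50,-100,135),(125,100,135),(-125,-100,105)):
    w=np.r_[o+X*ex+Y*ey,Z];pt=proj(t,w)[0];ps=proj(s,w)[0];print((X,Y,Z),((pt-[300,130])*4).round(),((ps-[230,45])*3.15).round(),(ps*1.4).round(), (pt*1.4).round())
  for th in(1.2,1.3,1.4,1.5):
    for Y in(98,-98):
      w=np.r_[h+(-162*np.cos(th)+22*np.sin(th))*ex+Y*ey,137.5+162*np.sin(th)+22*np.cos(th)];print(th,Y,w.round(),((proj(t,w)[0]-[300,130])*4).round(),((proj(s,w)[0]-[230,45])*3.15).round())
E
```

```text
key (array([ 474.6555325 , -209.57816821,  128.00254667]), np.float64(3.398716417852374))
outer front left (array([641.93703792, -19.92543117, 297.84867249]), np.float64(1.1672057486490148))
outer front right (array([ 682.26092697, -207.69565538,  293.39553798]), np.float64(1.8913961763495761))
inner front left (array([622.82618961, -25.93913845, 292.47376039]), np.float64(4.267381187774579))
11.2 o [ 552.36939442 -136.6707061 ] hinge [ 662.23637182 -114.91645876] key local -90.7314606006979 -54.74881010066325
(-125, 100, 0) [134. 716.] [449. 563.] [522. 313.] [467. 433.]
(125, 100, 0) [ 33. 275.] [ 85. 589.] [360. 325.] [431. 278.]
(-125, 100, 105) [159. 721.] [472. 448.] [532. 262.] [476. 434.]
(-50, 100, 135) [132. 568.] [359. 419.] [482. 249.] [466. 381.]
(-50, -100, 135) [532. 480.] [306. 241.] [458. 170.] [606. 350.]
(125, 100, 135) [ 51. 220.] [ 71. 438.] [353. 258.] [438. 259.]
(-125, -100, 105) [552. 633.] [404. 270.] [502. 183.] [613. 404.]
1.2 98 [606. -26. 296.] [113. 248.] [148. 192.]
1.2 -98 [ 644. -218.  296.] [575. 151.] [126.  35.]
1.3 98 [621. -23. 299.] [105. 209.]
[... 1488 characters left out ...]
[161. 729.] [479. 447.] [535. 262.] [476. 437.]
(-50, 100, 135) [128. 577.] [367. 421.] [485. 250.] [465. 384.]
(-50, -100, 135) [524. 473.] [302. 243.] [456. 171.] [603. 348.]
(125, 100, 135) [ 33. 232.] [ 78. 448.] [357. 262.] [432. 263.]
(-125, -100, 105) [550. 626.] [399. 270.] [499. 183.] [612. 401.]
1.2 98 [600. -19. 296.] [ 96. 262.] [157. 200.]
1.2 -98 [ 646. -210.  296.] [553. 146.] [121.  41.]
1.3 98 [616. -15. 299.] [ 87. 223.] [125. 197.]
1.3 -98 [ 662. -206.  299.] [544. 108.] [95. 38.]
1.4 98 [632. -12. 301.] [ 76. 184.] [ 93. 197.]
1.4 -98 [ 677. -202.  301.] [534.  70.] [69. 38.]
1.5 98 [648.  -8. 301.] [ 66. 147.] [ 61. 200.]
1.5 -98 [ 693. -198.  301.] [522.  33.] [43. 40.]
```

The lid stands at about 1.42 rad, with the centrifuge yaw at about 12° and the hinge near (661,-111). I'll go round behind the lid.

Call:
apply_moves(
  fingers=[1,1,1,1,1,1,1,1,1,1],
  dp=[
    [4,-3.2,1],
    [8,-6.5,2],
    [12,-9.7,3],
    [16,-13,4],
    [20,-16.2,4],
    [24,-19.5,4],
    [28,-22.7,4],
    [32,-26,4],
    [36,-29,4],
    [41,-33,4],
  ],
  yaw=[4,8,12,16,20,24,28,32,34,34],
)

```text
clock: 1.1
position: [618.4, 267.9, 443.2]
ee_rot: [0.994, 0.108, -0.0, 0.001]
contact_force: [0.7, 0.4, -0.0]
gripper_width: 0.1
```

Call:
apply_moves(
  fingers=[1,1,1,1,1,1,1,1,1,1],
  dp=[
    [3,-4,0],
    [5.5,-8,0],
    [8,-12,0],
    [10,-16,0],
    [10.7,-20.5,0],
    [10.7,-25,0],
    [10.5,-29,0],
    [10,-33,0],
    [9.5,-36.9,0],
    [9.5,-36.9,0],
  ],
  yaw=[0,0,0,0,0,0,0,0,0,0],
)

```text
clock: 2.1
position: [712.5, -105.9, 442.6]
ee_rot: [0.994, 0.105, -0.001, 0.001]
contact_force: [-0.4, -0.1, 0.5]
gripper_width: 0.2
```

```bash
python3 - <<'E'
from h import *
im=get_image("side");cv2.imwrite("pics/s1.png",cv2.resize(im["color"][20:260,150:430],(784,588)) if 0 else cv2.resize(im["color"][20:230,170:450],(784,588)))
s=read_state();print(s["joints"].round(2),s["position"],s["contact_force"])
E
```

```text
[ 0.08  0.54  0.35  0.   -1.38  1.7 ] [ 712.89173568 -103.80342069  442.51147067] [-0.10708498 -0.25727121  0.96718846]
```

View pics/s1.png

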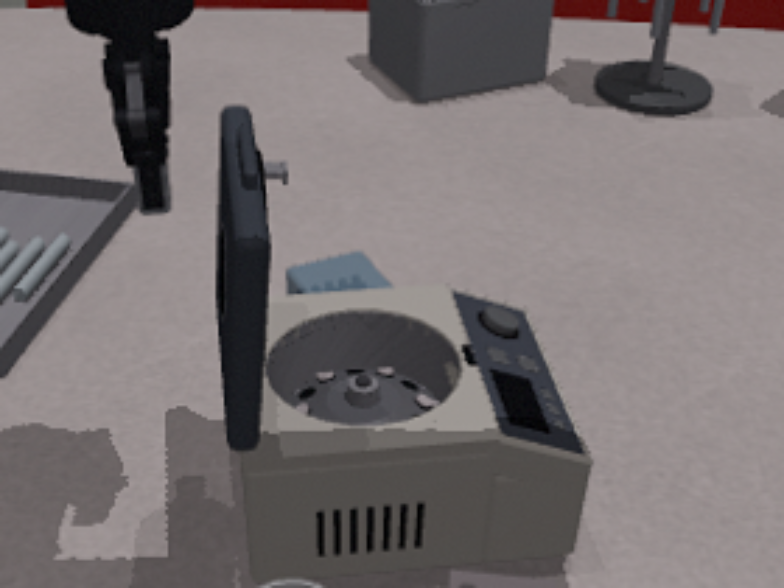

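The closed fingertip is behind the lid at (152,210), clear of the outer face. Next I'll work out the arc.

```bash
cat > arc.py <<'E'
from h import *
import sys
H=np.array([661,-111,137.5]);ex=np.array([.978,.208])
def tcp(th,a=132,c=9,tip=173):
    x=-a*np.cos(th)+22*np.sin(th)+c;z=a*np.sin(th)+22*np.cos(th)
    return np.r_[H[:2]+x*ex,H[2]+z+tip]
s=read_state();print(s["clock"],s["position"],s["contact_force"])
for th in map(float,sys.argv[1:]): print(th,((tcp(th)-s["position"])/10).round(1).tolist())
E
python3 arc.py 1.45 1.4 1.35 1.3 1.22 1.14 1.06 .98 .9 .82 .74 .66 .58 .5 .42 .35 .28 .21 .14 .07 .03 0
```

```text
2.15 [ 712.89173568 -103.80342069  442.51147067] [-0.10708498 -0.25727121  0.96718846]
1.45 [-3.7, -0.4, 0.2]
1.4 [-4.4, -0.5, 0.2]
1.35 [-5.0, -0.7, 0.2]
1.3 [-5.7, -0.8, 0.1]
1.22 [-6.7, -1.0, -0.0]
1.14 [-7.7, -1.3, -0.3]
1.06 [-8.7, -1.5, -0.6]
0.98 [-9.7, -1.7, -1.0]
0.9 [-10.6, -1.9, -1.5]
0.82 [-11.5, -2.1, -2.0]
0.74 [-12.4, -2.3, -2.7]
0.66 [-13.2, -2.4, -3.4]
0.58 [-13.9, -2.6, -4.1]
0.5 [-14.6, -2.7, -4.9]
0.42 [-15.2, -2.9, -5.8]
0.35 [-15.7, -3.0, -6.6]
0.28 [-16.1, -3.0, -7.4]
0.21 [-16.5, -3.1, -8.3]
0.14 [-16.8, -3.2, -9.2]
0.07 [-17.0, -3.2, -10.1]
0.03 [-17.1, -3.3, -10.6]
0.0 [-17.2, -3.3, -11.0]
```

Call:
apply_moves(
  fingers=[1,1,1,1,1,1,1,1,1,1],
  dp=[
    [-1.5,-0.2,0.2],
    [-2.8,-0.4,0.2],
    [-3.7,-0.4,0.2],
    [-4.4,-0.5,0.2],
    [-5.0,-0.7,0.2],
    [-5.7,-0.8,0.1],
    [-6.7,-1.0,0],
    [-7.7,-1.3,-0.3],
    [-8.7,-1.5,-0.6],
    [-9.7,-1.7,-1.0],
  ],
  yaw=[0,0,0,0,0,0,0,0,0,0],
)

```text
clock: 3.15
position: [615.1, -121.0, 432.9]
ee_rot: [0.994, 0.106, -0.001, 0.001]
contact_force: [3.1, 0.3, 1.3]
gripper_width: -0.3
```

```bash
python3 - <<'E'
from h import *
im=get_image("side");cv2.imwrite("pics/s2.png",cv2.resize(im["color"][20:230,170:450],(784,588)))
E
python3 arc.py .9 .82 .74 .66 .58 .5 .42 .35 .28 .21 .14
```

```text
3.2 [ 613.644492   -121.33085202  432.18472637] [ 0.11877069 -0.03778049 -0.84816767]
0.9 [-0.7, -0.1, -0.5]
0.82 [-1.6, -0.3, -1.0]
0.74 [-2.5, -0.5, -1.6]
0.66 [-3.3, -0.7, -2.3]
0.58 [-4.0, -0.8, -3.1]
0.5 [-4.7, -1.0, -3.9]
0.42 [-5.3, -1.1, -4.8]
0.35 [-5.8, -1.2, -5.6]
0.28 [-6.2, -1.3, -6.4]
0.21 [-6.6, -1.4, -7.3]
0.14 [-6.9, -1.4, -8.1]
```

View pics/s2.png

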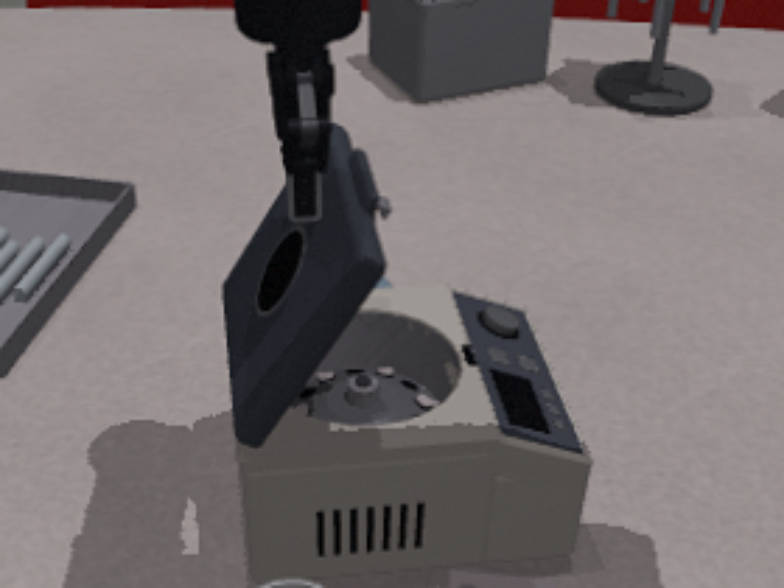

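The picture shows the lid following to about 0.95 rad, with the fingertip at (305,218) on its outer face. I'll carry on along the arc.

Call:
apply_moves(
  fingers=[1,1,1,1,1,1,1,1,1,1],
  dp=[
    [-0.7,-0.1,-0.5],
    [-1.6,-0.3,-1.0],
    [-2.5,-0.5,-1.6],
    [-3.3,-0.7,-2.3],
    [-4.0,-0.8,-3.1],
    [-4.7,-1.0,-3.9],
    [-5.3,-1.1,-4.8],
    [-5.8,-1.2,-5.6],
    [-6.2,-1.3,-6.4],
    [-6.6,-1.4,-7.3],
  ],
  yaw=[0,0,0,0,0,0,0,0,0,0],
)

```text
clock: 4.2
position: [547.2, -135.3, 358.3]
ee_rot: [0.994, 0.106, -0.002, 0.001]
contact_force: [-0.8, -0.7, 1.7]
gripper_width: -0.0
```

```bash
python3 arc.py .2 .14 .09 .05 0.03 0.01 0 -.02 -.04
```

```text
4.2 [ 547.17621304 -135.33495095  358.31764747] [-0.77146938 -0.69379127  1.67303327]
0.2 [0.0, 0.0, -0.0]
0.14 [-0.2, -0.0, -0.8]
0.09 [-0.4, -0.1, -1.4]
0.05 [-0.5, -0.1, -1.9]
0.03 [-0.6, -0.1, -2.2]
0.01 [-0.6, -0.1, -2.4]
0.0 [-0.6, -0.1, -2.6]
-0.02 [-0.7, -0.1, -2.8]
-0.04 [-0.7, -0.1, -3.1]
```

Call:
apply_moves(
  fingers=[1,1,1,1,1,1,1,1],
  dp=[
    [-0.2,0,-0.6],
    [-0.3,0,-1.1],
    [-0.5,-0.1,-1.6],
    [-0.6,-0.1,-2.0],
    [-0.6,-0.1,-2.3],
    [-0.6,-0.1,-2.5],
    [-0.6,-0.1,-2.6],
    [-0.6,-0.1,-2.6],
  ],
  yaw=[0,0,0,0,0,0,0,0],
)

```text
clock: 5.0
position: [540.9, -136.3, 333.0]
ee_rot: [0.994, 0.106, -0.003, 0.001]
contact_force: [-2.2, -0.0, 4.9]
gripper_width: -0.3
```

Call:
apply_moves(
  fingers=[1,1,1,1,1,1],
  dp=[
    [0,0,-0.1],
    [0,0,-0.2],
    [0,0,-0.3],
    [0,0,-0.4],
    [0,0,-0.4],
    [0,0,-0.4],
  ],
  yaw=[0,0,0,0,0,0],
)

```text
clock: 5.6
position: [540.7, -136.2, 332.9]
ee_rot: [0.994, 0.106, -0.002, 0.001]
contact_force: [-7.3, 3.4, 18.9]
gripper_width: -0.0
```

The lid is at a hard stop (19 N, no further motion). Now I'll lift and move over the key.

Call:
apply_moves(
  fingers=[1,1,1,1,1,1,1,1,1,1],
  dp=[
    [0,0,2],
    [0,0,4],
    [-1.5,-1.5,4.5],
    [-4,-4.2,4.5],
    [-6,-6.4,4.5],
    [-7,-7.4,4.5],
    [-7,-7.4,3],
    [-7,-7.4,1.5],
    [-7,-7.4,1],
    [-7,-7.4,1],
  ],
  yaw=[0,0,0,0,0,0,0,0,0,0],
)

```text
clock: 6.6
position: [470.4, -210.3, 341.9]
ee_rot: [0.994, 0.106, -0.003, 0.001]
contact_force: [-0.4, 0.8, 0.0]
gripper_width: 0.3
```

```bash
python3 - <<'E'
from h import *
im=get_image("side");t=get_image("top")
a=cv2.resize(im["color"][90:220,230:400],(510,390));b=cv2.resize(t["color"][190:320,300:400+70],(510,390))
cv2.imwrite("pics/s3.png",cv2.resize(np.hstack([a,cv2.resize(t["color"][180:320,310:450],(390,390))]),None,fx=.88,fy=.88))
s=read_state();print(s["position"],s["contact_force"])
E
```

```text
[ 470.95900554 -210.23156217  343.12085231] [ 0.26348803 -0.3055162   0.21237341]
```

View pics/s3.png

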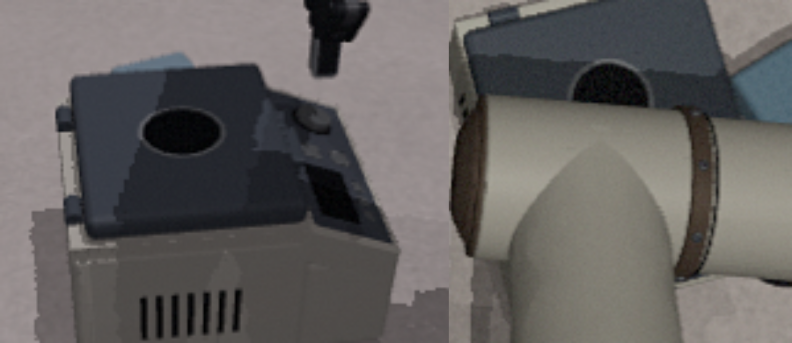

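The lid is shut and the fingertip stands over the key (tip (322,75), key (312,120) in the left crop). I'll press straight down.

Call:
apply_moves(
  fingers=[1,1,1,1,1,1,1,1,1],
  dp=[
    [0,0,-1.5],
    [0,0,-3],
    [0,0,-3.7],
    [0,0,-4.0],
    [0,0,-4.2],
    [0,0,-4.4],
    [0,0,-4.6],
    [0,0,-4.6],
    [0,0,-4.6],
  ],
  yaw=[0,0,0,0,0,0,0,0,0],
)

```text
clock: 7.6
position: [471.7, -210.1, 300.2]
ee_rot: [0.994, 0.107, 0.0, 0.002]
contact_force: [-2.8, 4.7, 13.5]
gripper_width: 0.0
```

Call:
apply_moves(
  fingers=[1,1,1,1,1],
  dp=[
    [0,0,-0.4],
    [0,0,-0.5],
    [0,0,-0.6],
    [0,0,-0.6],
    [0,0,-0.6],
  ],
  yaw=[0,0,0,0,0],
)

```text
clock: 8.1
position: [471.6, -210.0, 299.6]
ee_rot: [0.994, 0.108, 0.001, 0.003]
contact_force: [-9.6, 8.1, 31.8]
gripper_width: -0.0
```

```bash
python3 - <<'E'
from h import *
im=get_image("side")
cv2.imwrite("pics/s4.png",cv2.resize(im["color"][90:220,230:400],(680,520)))
s=read_state();print(s["position"],s["contact_force"])
E
```

```text
[ 471.59728052 -209.93731697  299.63550475] [-10.13331421   8.75940919  30.60331727]
```

View pics/s4.png

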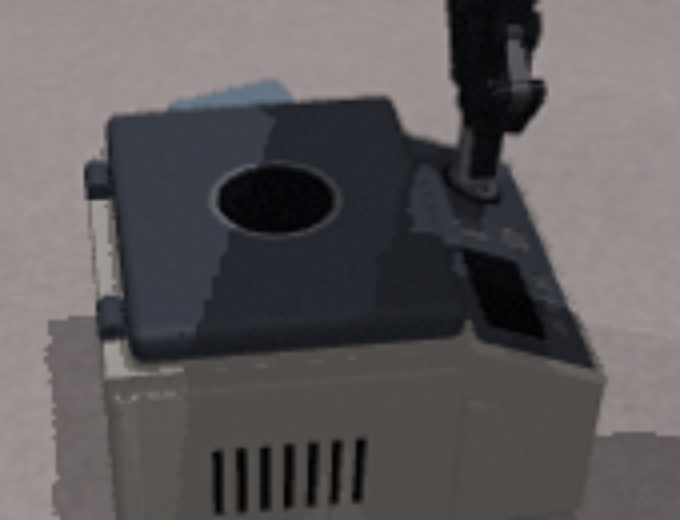

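This is a hard stop at 31 N with the fingertip on the key (475,190). To confirm the key's travel, I'll raise slowly and see where contact is lost.

Call:
apply_moves(
  fingers=[1,1],
  dp=[
    [0,0,0.1],
    [0,0,0.1],
  ],
  yaw=[0,0],
)

```text
clock: 8.35
position: [471.0, -210.0, 302.2]
ee_rot: [0.994, 0.108, 0.002, 0.004]
contact_force: [-2.1, 1.1, 3.3]
gripper_width: -0.0
```

Call:
apply_moves(
  fingers=[1,1],
  dp=[
    [0,0,0.2],
    [0,0,0.2],
  ],
  yaw=[0,0],
)

```text
clock: 8.55
position: [470.7, -210.1, 304.3]
ee_rot: [0.994, 0.108, 0.001, 0.004]
contact_force: [-1.4, -0.3, 2.3]
gripper_width: 0.2
```

Call:
apply_moves(
  fingers=[1,1],
  dp=[
    [0,0,0.2],
    [0,0,0.2],
  ],
  yaw=[0,0],
)

```text
clock: 8.75
position: [471.1, -210.2, 306.1]
ee_rot: [0.994, 0.108, 0.002, 0.004]
contact_force: [-0.1, 0.5, 0.4]
gripper_width: 0.1
```

Call:
apply_moves(
  fingers=[1,1],
  dp=[
    [0,0,0.2],
    [0,0,0.2],
  ],
  yaw=[0,0],
)

```text
clock: 8.95
position: [471.5, -210.2, 308.1]
ee_rot: [0.994, 0.108, 0.002, 0.004]
contact_force: [-0.2, 0.7, 0.7]
gripper_width: 0.0
```

The force falls from 3.3 to 2.3 to 0 N over about 5 mm. That matches a spring key pressed to its stop and returned. I'll raise the arm clear, check and hand in.

Call:
apply_moves(
  fingers=[1,1,1,1,1,1],
  dp=[
    [0,0,2],
    [0,0,5],
    [-1,-1,8],
    [-2,-2,10],
    [-2,-2,10],
    [-2,-2,10],
  ],
  yaw=[0,0,0,0,0,0],
)

```text
clock: 9.55
position: [451.3, -230.2, 408.0]
ee_rot: [0.994, 0.108, 0.003, 0.004]
contact_force: [0.2, 0.2, -0.5]
gripper_width: 0.1
```

```bash
python3 - <<'E'
from h import *
im=get_image("side")
cv2.imwrite("pics/s5.png",cv2.resize(im["color"],(784,588)))
s=read_state();print(s["clock"],s["position"],s["contact_force"])
E
```

```text
9.6 [ 451.36025138 -230.00453533  407.26236975] [-0.16225362 -0.73328562 -1.08553036]
```

View pics/s5.png

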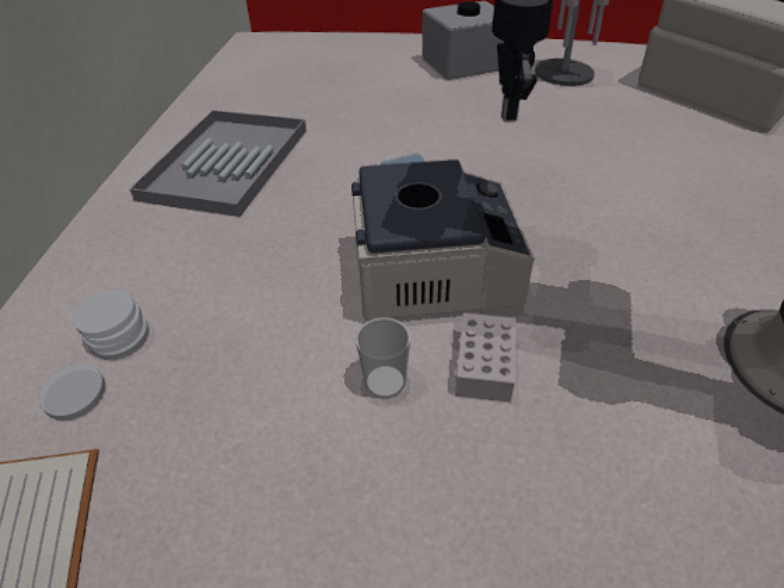

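The lid is shut, the key at (488,188) is out, and the beaker, rack and tip box are where they were. The arm is clear.

```bash
python3 -c "
from bench import *
print(job_done())"
```

```text
the job is handed in; nothing more can be done
None
```

I lowered the lid along its arc from about 1.42 rad, at roughly 0.8 rad/s (limit 3 rad/s), until it hit a hard stop. I then pressed the start key straight down to its stop, raised clear and handed the job in at 9.6 s. No verdict was reported.

- **Lid:** it held at 19 N with no further motion, with the fingertip at about 160 mm against an expected 159.5 mm. The last picture shows it shut.
- **Start key:** it stopped firmly at about 31 N. On release the force fell from 3.3 N to 2.3 N to zero over about 5 mm, which fits the key's spring and full travel. The last picture shows the key back at its starting pixel.
- **Beaker, rack and tip box:** the beaker and rack look unmoved. The tip box is mostly hidden behind the centrifuge in that view, but its visible part looks the same.
- **Disagreement:** at the key's stop there was a sideways force of about 8 N in y that the key's slope does not explain. I took it to be friction at the fingertip.

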